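Lock the last post into its bayonet bench socket

TASK

Fit the steel last post into the round bayonet socket on the bench: let its two lugs drop through the slots, push it down against the spring, twist it about a quarter turn clockwise (seen from above) to the stop and let it up so that it clicks locked. Feel for the slots gently and never force the post against the socket; leave it locked, upright and let go, and leave the other things on the bench where they are.

Things in the scene. Friction and masses are not known exactly. Their poses are not given: they have to be found in the camera images.
- last_post: Loose steel post for shoe lasts, about 0.22 kg, 78 mm high, upright on the bench. Origin: centre of its underside; z up its axis; a half turn about z changes nothing. Foot 27 mm in diameter, flaring over the lowest 6 mm to a 35 mm plug with two lugs; round flange, 58 mm in diameter, at heights 25 to 31 mm; above it a flat blade to grip.
- post_lugs (a point): On the post's axis, 12.5 mm above its underside, level with the middle of its two lugs. They stick out of the plug along the post's +x and -x (in line with the blade's width), 8.6 mm wide, 5 mm high (heights 10 to 15 mm), 49 mm over both tips.
- post_grip (a point): Centre of the post's upright blade, on the axis, 54.5 mm above the underside. The blade is 40 mm wide along the post's x, 16 mm thick along its y, and spans heights 31 to 78 mm.
- socket: Bayonet socket bolted to the bench: base plate 104 mm in diameter, round top 72 mm in diameter, 50 mm above the bench. Origin: centre of its underside, z up. In it a slotted collar: bore 37 mm, two opposite slots 11 mm wide for the lugs. They lie roughly along the socket's x, but the clamped collar sits turned by up to 0.5 rad (29 degrees) either way, which this pose does not show.
- socket_mouth (a point): Centre of the socket's top face, 50 mm above the bench. The post's underside lies this far below it: 10 mm with the lugs on top of the lip; 16 mm with the lugs in the slots and the foot just on the free spring plate; at least 22 mm to turn under the lip; 25 mm with the flange pressed flat on the face (best for turning); 19 mm locked (flange 6 mm above the face).
- socket_lip (a point): On the socket's axis, level with the underside of its 7 mm thick lip. Under the lip each lug can travel 1.3 rad (75 degrees) clockwise, seen from above, from its slot to a notch 11 mm wide and 3 mm deep in the lip's underside, where the spring lifts it; an end stop lies just 0.05 rad past the notch's middle. Anticlockwise of each slot is a solid wall.
- spring_plate (a joint): Spring-loaded plate inside the socket: 0 when free, grows downward in m. It pushes up with about 4.2 N at 0, 6.3 N at 0.003 and 10.5 N at 0.009. With the post locked it reads 0.003; pressed right down 0.009. It carries the post: let go with its lugs in the slots, the post stays standing there and can be gripped anew.
- wax: Lump of brown wax, about 36x47x25 mm, on the bench; leave it. Origin: centre of its underside.
- sanding_block: Cork sanding block, about 37x74x27 mm, on the bench; leave it. Origin: centre of its underside.
- heel_lift: Tan D-shaped heel piece, about 55x58x8 mm, on the bench; leave it. Origin: centre of its underside.
Things that resemble listed ones, but are neither listed nor needed, are in the scene too. What is shaped like the last_post but pink or yellow is not meant.

How it is judged:
On the way:
1. the post's lugs are through the slots and the post is pressed down against the spring, far enough to turn under the lip (value of joint spring_plate above 0.0064 m and horizontal distance between last_post and socket_mouth below 0.004 m and z of last_post in the frame of socket_mouth below -0.0215 m), for 0.1 s.
At the end, for the whole second after the job is handed in: the post sits locked in the notches: its underside 17.5 to 20.7 mm below the socket's face with the spring plate held at 1.7 to 4.7 mm, within 4 mm of the socket's axis, upright within 5 degrees, at rest and let go (z of last_post in the frame of socket_mouth between -0.0207 and -0.0175 m and value of joint spring_plate between 0.0017 and 0.0047 m and horizontal distance between last_post and socket_mouth below 0.004 m and angle between last_post's own z axis and vertical below 0.09 rad and linear speed of last_post below 0.01 m/s and contact force between last_post and the fingers below 0.1 N); the robot touches nothing.
It fails at once if the post is forced against the socket (more than 75 N) (contact force between last_post and socket above 75 N).
It fails at once if another thing on the bench is pushed more than 3 cm (distance of any of wax, sanding_block, heel_lift from where it was at the start of the episode above 0.03 m).
It also fails if it takes over 72 s, if anything falls off the work surface, if the arm or the gripper's body presses on something with over 40 N, if the wrist force passes 120 N, or if a joint passes its speed limit or range.

ROBOT

A 6-joint arm with a two-finger parallel gripper is mounted at the origin on a cart in front of the work surface, level with it; the furniture and walls round the work are solid. World frame = base frame: x ahead of the robot, y to its left, z up, the work surface at z = 0. Lengths are in m, angles in rad, forces in N, time in s.
With the tool pointing down it reaches from about 0.275 to 0.75 m from the base axis. Payload 10.2 kg.
Tool frame: the origin (TCP) lies midway between the tips of the shut fingers; the grasp point (between the pads) lies 19 mm behind it (env.tcp_to_grasp is the distance from the TCP to the grasp point, in m); z points along the fingers, y is the line along which they close (so a half turn about z gives the same grasp; the last joint's range is limited). The gripper opens to 88 mm and grips with 3 to 60 N. Pads are 18 mm wide; open, the fingers measure 123 mm over their backs; the gripper's body (75 mm by 187 mm) begins 45 mm behind the grasp point.
Start: joints at [-1.409, 0.313, 1.498, -0, 1.331, -0.223], TCP at [0.197, -0.487, 0.209] pointing down, gripper open.
Joint ranges: [-2.94, 2.94], [-0.97, 2.17], [0.19, 2.56], [-1.23, 4.37], [0.02, 3.11], [-2.88, 2.88]. Speed limits (rad/s): [2.39, 2.39, 3.01, 3.14, 3.14, 3.14].

INTERFACE

Orientations are given as a rotation vector (axis times angle).
In Python, from workcell import get_state, capture, close_job, env gives the robot as it stands.
- The arm moves only by the shell command python3 -m pendant 'ROWS' [FORCE]. ROWS is a JSON object of lists of equal length, an entry for each row: "twist": the turn, a rotation vector about the tool's x, y, z in rad, a list of three; "offset": the shift along the tool's x, y, z in m, a list of three; "claw": the finger opening in m, from 0 to 0.0881. In form: {"twist": [[wx, wy, wz], ...], "offset": [[x, y, z], ...], "claw": [claw, ...]}. A call has 1 to 8 rows; each row shifts and turns the commanded pose from where the row before left it, along the tool's axes as they then stand; what a row does not reach is not made up. A row lasts 1/12 s, in which the tool goes at most 41.7 mm and 7.16 degrees, less where a joint would pass 70% of its speed; a pose out of reach is approached as far as the arm can. A call with a gripper value outside its range is refused whole. The fingers move at their own pace and stop on an object; FORCE is the grip in N (left out, the last holds). Time passes only in rows, so rows that do not move let the fingers close. It gives the time, the measured TCP pose, the force, the opening and the grip force at its end, in the units of the state.
- get_state(): the state, without advancing time (a new reading comes with each control period).
- capture(name): name is "scene" or "side" or "wrist"; returns a dict with "img" (400x640x3 uint8, red, green, blue), "fovy" (degrees; the focal length in pixels is half the picture's height over the tangent of half this angle, whatever the lens; pixels are square), "cx", "cy" (the principal point, pixels), "R" (3x3) and "t" (3): a world point X has camera coordinates R X + t; the wrist camera has in their place "mount" (4x4, takes a point from camera to tool coordinates, whose origin is the TCP and whose axes are the flange's). Camera axes: x right, y down, z forward; pixel columns grow to the right and rows downward; lengths in m; the calibration is good to about 2 mm. A picture is of the moment at which its call begins: read the wrist's pose just before it. There is no depth.
- close_job(): hands the job in; it is judged then, once.
The state is a dict: "time": time; "joints": joint angles; "qd": joint speeds; "effort": joint torques, N m; "position": TCP position; "tcp_rot": TCP orientation; "wrist_force": force on the tool from outside, world axes, zero at the start; "torque": the same for the moment, N m; "opening": finger opening in m; "grip_force": force on a finger pad.
Only numpy, scipy, OpenCV 4.12 (cv2) and the standard library are available. Lean on these libraries where they do the work, as an engineer would, in place of code of your own. Each camera call takes 0.05 s, during which the arm holds its last target. There are 200 camera calls.

## Working session

There is one attempt and no reset: what is moved stays moved. The work goes in short steps, Python scripts to look and compute and a shell command to move; the robot and the scene stay as the last step left them, time stands still between calls to the robot, and variables do not carry over. Pictures are saved under pics/ and viewed, at most 10 in all, crops included, and the job is handed in when it is done.

```bash
ls; mkdir -p pics
cat > h.py <<'E'
import numpy as np, cv2
from scipy.spatial.transform import Rotation as Ro
from workcell import get_state, capture, close_job, env
def cam(name):
    s=get_state(); c=capture(name)
    f=200/np.tan(np.radians(c["fovy"])/2)
    if "mount" in c:
        T=np.eye(4);T[:3,:3]=Ro.from_rotvec(s["tcp_rot"]).as_matrix();T[:3,3]=s["position"]
        W=T@np.array(c["mount"]);A=W[:3,:3];o=W[:3,3]
    else:
        A=np.array(c["R"]).T;o=-A@np.array(c["t"])
    return dict(img=c["img"],f=f,cx=c["cx"],cy=c["cy"],A=A,o=o)
def ray(c,u,v): 
    d=c["A"]@np.array([(u-c["cx"])/c["f"],(v-c["cy"])/c["f"],1]);return c["o"],d
def onplane(c,u,v,z):
    o,d=ray(c,u,v);return o+d*(z-o[2])/d[2]
def proj(c,X):
    p=c["A"].T@(np.array(X)-c["o"]);return p[:2]/p[2]*c["f"]+[c["cx"],c["cy"]]
def save(c,n,crop=None,k=1):
    im=c["img"][:,:,::-1]
    if crop: x0,y0,x1,y1=crop;im=im[y0:y1,x0:x1]
    cv2.imwrite("pics/"+n,cv2.resize(np.ascontiguousarray(im),None,fx=k,fy=k,interpolation=cv2.INTER_CUBIC))
E
python3 - <<'E'
from h import *
import pickle
C={n:cam(n) for n in("scene","side","wrist")}
pickle.dump(C,open("c0.pkl","wb"))
for n in C: print(n,C[n]["o"],C[n]["A"][:,2],C[n]["f"])
im=np.vstack([C["scene"]["img"],C["side"]["img"]])
save(C["scene"],"scene0.png");save(C["side"],"side0.png")
print(get_state())
E
```

```text
pics
scene [-0.1620351   0.82118799  0.57395613] [ 0.63756727 -0.61206492 -0.46785094] 477.67004438186376
side [ 0.45486758 -0.70614966  0.59678316] [ 0.04972696  0.86845009 -0.49327646] 440.41133720240344
wrist [ 0.26487852 -0.45962517  0.38394982] [-0.26140761 -0.10528282 -0.95946943] 304.4634001080715
{'time': 0.15, 'joints': array([-1.40939145e+00,  3.13321973e-01,  1.49823693e+00,  5.61688977e-06,
        1.33098982e+00, -2.23389928e-01]), 'qd': array([ 0.00049755, -0.00119061, -0.00100218,  0.00014182, -0.00199332,
        0.00016357]), 'effort': array([ 1.30533976e-03, -4.02305710e+01, -2.52314615e+01,  6.94437744e-02,
        3.44237639e-02, -8.05681043e-05]), 'position': array([ 0.19703028, -0.48640596,  0.20820194]), 'tcp_rot': array([-3.08268859e+00, -6.00527382e-01, -5.50853721e-05]), 'wrist_force': array([0.23229269, 0.46404401, 0.70102497]), 'torque': array([-0.00953839,  0.01339157,  0.00213025]), 'grip_force': 0.0, 'opening': 0.08800211724262494}
```

View pics/scene0.png

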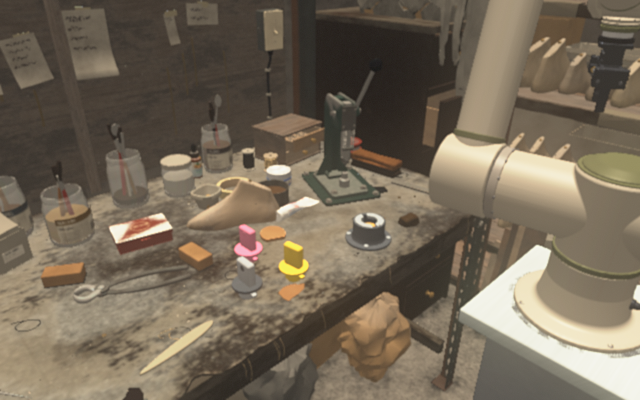

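View pics/side0.png

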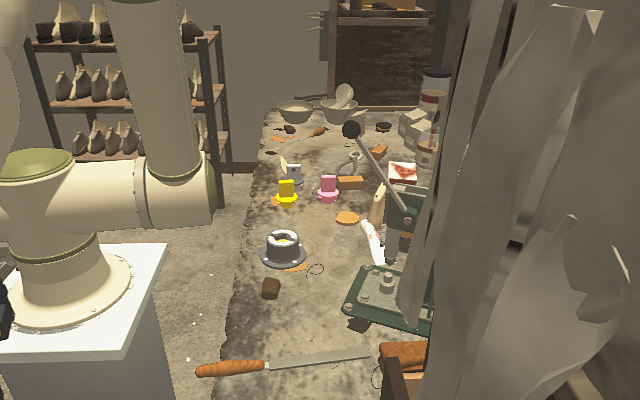

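The scene view shows three posts: pink (248,240), yellow (293,258) and grey steel (246,275). The grey one fits the description. The socket is at about (368,228) and the wax at (409,218). In the side view the socket top is at about (283,237), and the steel post at (294,174) sits behind the yellow one. I'll confirm with one enlarged crop.

Run:
```python
from h import *
import pickle
C=pickle.load(open("c0.pkl","rb"))
save(C["scene"],"crop1.png",(220,195,420,305),4)
s,d=C["scene"],C["side"]
print("sock",onplane(s,369,221,.05),onplane(d,283,237,.05))
print("post flange",onplane(s,247,281,.03),onplane(d,294,180,.03))
print("yellow",onplane(s,293,266,.028)); print("pink",onplane(s,248,248,.028))
```

```text
sock [0.42023955 0.10003192 0.05      ] [0.4246886  0.10045438 0.05      ]
post flange [0.45144145 0.41174806 0.03      ] [0.44880489 0.41776145 0.03      ]
yellow [0.43068505 0.31526287 0.028     ]
pink [0.54456915 0.34050352 0.028     ]
```

View pics/crop1.png

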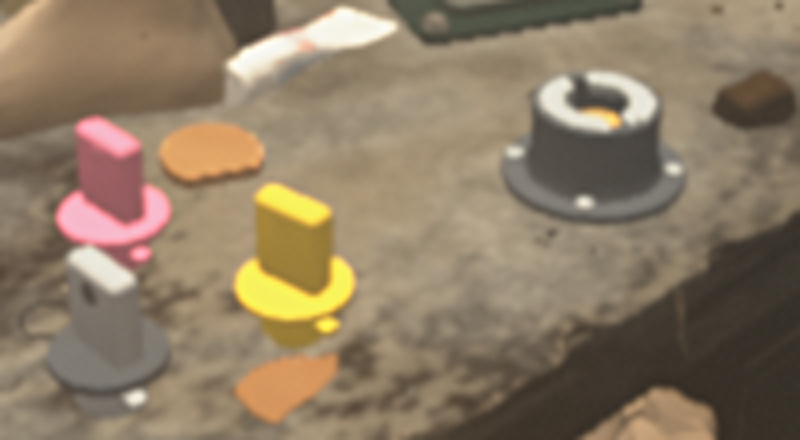

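The crop confirms the steel post: bare grey, with the flange at about (108,355) in the crop. The socket slots are at about (578,85) and (635,120) in the crop. I'll move above the socket first to look at the slots.

```bash
python3 -m pendant '{"twist":[[0,0,0],[0,0,0],[0,0,0],[0,0,0],[0,0,0],[0,0,0],[0,0,0],[0,0,0]],"offset":[[0.0268,-0.0287,0],[0.0268,-0.0287,0],[0.0268,-0.0287,0],[0.0268,-0.0287,0],[0.0268,-0.0287,0],[0.0268,-0.0287,0],[0.0268,-0.0287,0],[0.0268,-0.0287,0]],"claw":[0.088,0.088,0.088,0.088,0.088,0.088,0.088,0.088]}' 20
python3 -m pendant '{"twist":[[0,0,0],[0,0,0],[0,0,0],[0,0,0],[0,0,0],[0,0,0],[0,0,0],[0,0,0]],"offset":[[0.0268,-0.0287,0],[0.0268,-0.0287,0],[0.0268,-0.0287,0],[0.0268,-0.0287,0],[0.0268,-0.0287,0],[0.0268,-0.0287,0],[0.0268,-0.0287,0],[0.0268,-0.0287,0]],"claw":[0.088,0.088,0.088,0.088,0.088,0.088,0.088,0.088]}'
python3 -m pendant '{"twist":[[0,0,0],[0,0,0]],"offset":[[0,0,0],[0,0,0]],"claw":[0.088,0.088]}'
python3 - <<'E'
from h import *
import pickle
s=get_state();print(s["position"],s["tcp_rot"],s["time"])
c=cam("wrist");pickle.dump(c,open("w1.pkl","wb"));save(c,"w1.png")
print(proj(c,[.422,.1,.05]),c["o"])
E
```

```text
time: 0.82
position: [0.3097, -0.1915, 0.2086]
tcp_rot: [3.084, 0.6, 0.0]
wrist_force: [0.9, 0.6, -0.3]
opening: 0.088
grip_force: 0.0
time: 1.48
position: [0.4223, 0.1022, 0.2086]
tcp_rot: [3.083, 0.601, 0.0]
wrist_force: [1.4, 0.0, 0.5]
opening: 0.0879
grip_force: 0.0
time: 1.65
position: [0.4219, 0.1013, 0.2082]
tcp_rot: [-3.082, -0.607, 0.002]
wrist_force: [-0.5, -0.2, -0.0]
opening: 0.088
grip_force: 0.0
[0.42192659 0.10129147 0.20818579] [-3.08237109e+00 -6.06548465e-01  1.73382486e-03] 1.65
[316.3354865  183.09632225] [0.48986432 0.12850021 0.38390711]
```

View pics/w1.png

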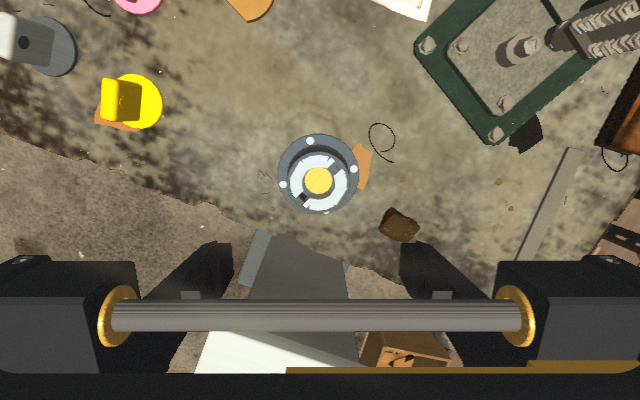

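The wrist view shows the socket top at about (318,181) with slots near (338,168) and (304,198), the steel post at (40,45) and the yellow one at (130,100). Next I'll measure the top ring and the slots.

Run:
```python
from h import *
import pickle
c=pickle.load(open("w1.pkl","rb"));im=c["img"]
g=im.astype(int);mn=g.min(2)
# bright ring: collar top
m=((mn>150)).astype(np.uint8);m[:140]=0;m[225:]=0;m[:,:270]=0;m[:,370:]=0
n,l,st,ce=cv2.connectedComponentsWithStats(m);print(st[1:],ce[1:])
big=[i for i in range(1,n) if st[i][4]>150];mm=np.isin(l,big)
ys,xs=np.nonzero(mm);h=cv2.convexHull(np.stack([xs,ys],1).astype(np.float32));P=np.array([onplane(c,u,v,.05)[:2] for u,v in h[:,0]])
(cx,cy),r=cv2.minEnclosingCircle((P*1000).astype(np.float32));print("ring",cx,cy,r)
# yellow plate
hs=cv2.cvtColor(im,cv2.COLOR_RGB2HSV)
# unwrap on z=.05
ctr=np.array([cx,cy])/1000
for rr in(.0205,.0225,.0245):
    a=np.radians(np.arange(0,360,5));v=[]
    for t in a:
        u=proj(c,[ctr[0]+rr*np.cos(t),ctr[1]+rr*np.sin(t),.05]);v.append(int(cv2.getRectSubPix(im,(1,1),(float(u[0]),float(u[1])))[0,0].mean()))
    print(rr,[(int(np.degrees(t)),x) for t,x in zip(a,v) if x<150])
# yellow post & steel
print("steel flange centre",onplane(c,45,45,.031))
save(c,"w1c.png",(270,130,370,225),6)
```

```text
[[306 140   9   5  35]
 [290 155  45  43 737]
 [350 165   8   8  52]
 [303 169  44  42 689]
 [279 181   8   7  47]
 [324 211   5   3  11]] [[309.8        141.57142857]
 [306.75848033 170.88873813]
 [353.5        168.5       ]
 [329.77939042 194.11901306]
 [282.82978723 183.9787234 ]
 [326.09090909 212.18181818]]
ring 422.9691162109375 98.33390045166016 32.29671859741211
0.0205 [(145, 87), (150, 73), (155, 61), (160, 57), (165, 98), (170, 127), (325, 117), (330, 119), (335, 119), (340, 120), (345, 121), (350, 149)]
0.0225 [(145, 58), (150, 46), (155, 49), (160, 55), (165, 95), (325, 112), (330, 120), (335, 119), (340, 121), (345, 120)]
0.0245 [(145, 64), (150, 47), (155, 49), (160, 49), (165, 75), (325, 118), (330, 121), (335, 122), (340, 122), (345, 120)]
steel flange centre [0.44716198 0.41717432 0.031     ]
```

View pics/w1c.png

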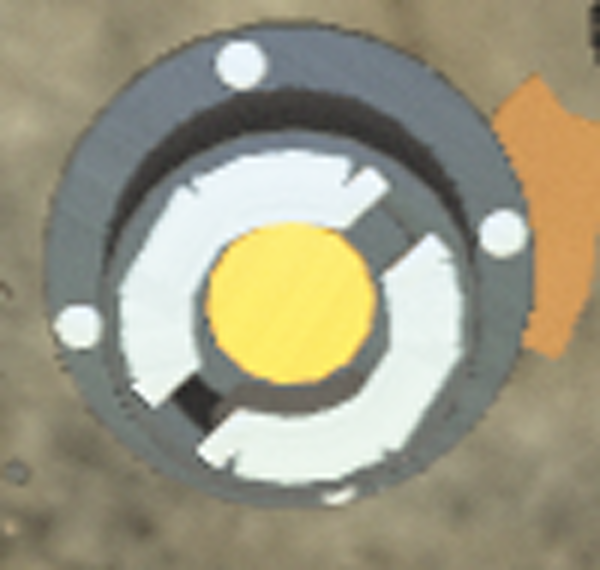

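The collar slots lie at about 155°/335° in the world (the gaps in the ring at upper right and lower left), and the socket centre is at about (0.423, 0.098). Next I'll go above the steel post.

Run:
```python
from h import *
import pickle
s=pickle.load(open("c0.pkl","rb"))["scene"]
f=lambda x,y:onplane(s,220+x/4,195+y/4,.078)
a,b=f(85,247),f(137,283);print(a,b,np.degrees(np.arctan2(*(b-a)[1::-1])))
a,b=f(68,258),f(120,292);print(a,b,np.degrees(np.arctan2(*(b-a)[1::-1])))
st=get_state();R=Ro.from_rotvec(st["tcp_rot"]).as_matrix();print(R.round(3),np.degrees(np.arctan2(R[1,0],R[0,0])),st["joints"].round(3))
print("move",R.T@np.array([.449-.422,.416-.101,0]))
```

```text
[0.46447183 0.41133902 0.078     ] [0.42489969 0.41144483 0.078     ] 179.84680201629618
[0.46250215 0.42227055 0.078     ] [0.42456353 0.4211444  0.078     ] -178.29976089601354
[[ 0.926  0.377 -0.001]
 [ 0.377 -0.926 -0.   ]
 [-0.001 -0.    -1.   ]] 22.137349775976105 [-0.038  0.11   1.751 -0.     1.281  1.146]
move [ 1.43710440e-01 -2.81604855e-01 -1.22948395e-04]
```

```bash
python3 -m pendant '{"twist":[[0,0,0],[0,0,0],[0,0,0],[0,0,0],[0,0,0],[0,0,0],[0,0,0],[0,0,0]],"offset":[[0.018,-0.0352,0],[0.018,-0.0352,0],[0.018,-0.0352,0],[0.018,-0.0352,0],[0.018,-0.0352,0],[0.018,-0.0352,0],[0.018,-0.0352,0],[0.018,-0.0352,0]],"claw":[0.088,0.088,0.088,0.088,0.088,0.088,0.088,0.088]}' >/dev/null
python3 -m pendant '{"twist":[[0,0,-0.122],[0,0,-0.122],[0,0,-0.122],[0,0,-0.122],[0,0,-0.122],[0,0,-0.122],[0,0,-0.122],[0,0,-0.122]],"offset":[[0,0,0],[0,0,0],[0,0,0],[0,0,0],[0,0,0],[0,0,0],[0,0,0],[0,0,0]],"claw":[0.088,0.088,0.088,0.088,0.088,0.088,0.088,0.088]}' >/dev/null
python3 -m pendant '{"twist":[[0,0,-0.122],[0,0,-0.122],[0,0,-0.122],[0,0,-0.122],[0,0,-0.122],[0,0,-0.122],[0,0,-0.122],[0,0,-0.122]],"offset":[[0,0,0],[0,0,0],[0,0,0],[0,0,0],[0,0,0],[0,0,0],[0,0,0],[0,0,0]],"claw":[0.088,0.088,0.088,0.088,0.088,0.088,0.088,0.088]}' >/dev/null
python3 -m pendant '{"twist":[[0,0,-0.122],[0,0,-0.122],[0,0,-0.122],[0,0,-0.122],[0,0,-0.122],[0,0,-0.122],[0,0,-0.122],[0,0,0]],"offset":[[0,0,0],[0,0,0],[0,0,0],[0,0,0],[0,0,0],[0,0,0],[0,0,0],[0,0,0]],"claw":[0.088,0.088,0.088,0.088,0.088,0.088,0.088,0.088]}'
python3 - <<'E'
from h import *
import pickle
s=get_state();R=Ro.from_rotvec(s["tcp_rot"]).as_matrix();print(R.round(3),np.degrees(np.arctan2(R[1,0],R[0,0])),s["joints"].round(3))
c=cam("wrist");pickle.dump(c,open("w2.pkl","wb"));save(c,"w2.png")
print(proj(c,[.449,.416,.078]))
E
```

```text
time: 4.37
position: [0.451, 0.4131, 0.2087]
tcp_rot: [0.08, -3.14, 0.001]
wrist_force: [-1.1, 0.7, 0.0]
opening: 0.0878
grip_force: 0.0
[[-0.999 -0.051 -0.   ]
 [-0.051  0.999 -0.   ]
 [ 0.    -0.    -1.   ]] -177.08071738419892 [ 0.55   0.508  1.214 -0.     1.421 -1.071]
[319.26759726 186.11718903]
```

View pics/w2.png

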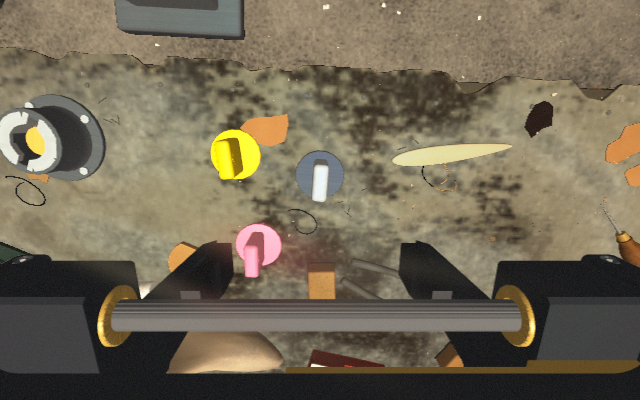

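The wrist view shows the steel post at about (320,175) with its bright blade top at (319,183) nearly aligned. Yellow is at (233,155) and pink at (255,250), well clear if the fingers open only 50 mm.

Run:
```python
from h import *
import pickle
c=pickle.load(open("w2.pkl","rb"));im=c["img"].astype(int)
m=(im.min(2)>165).astype(np.uint8);m[:155]=0;m[210:]=0;m[:,:300]=0;m[:,340:]=0
ys,xs=np.nonzero(m);print(len(xs),xs.min(),xs.max(),ys.min(),ys.max())
P=np.array([onplane(c,u,v,.078)[:2]*1000 for u,v in zip(xs,ys)],np.float32)
print(cv2.minAreaRect(P),P.mean(0))
w,V=np.linalg.eigh(np.cov(P.T));print(np.degrees(np.arctan2(V[1,1],V[0,1])),np.sqrt(12*w))
hs=cv2.cvtColor(c["img"],cv2.COLOR_RGB2HSV)
roi=c["img"][145:205,290:350];h=hs[145:205,290:350]
mm=((h[:,:,0]>95)&(h[:,:,0]<130)&(h[:,:,1]>40)).astype(np.uint8)
ys,xs=np.nonzero(mm);print(len(xs))
k=max(cv2.findContours(mm,0,2)[0],key=cv2.contourArea)
Q=np.array([onplane(c,u+290,v+145,.031)[:2]*1000 for u,v in k[:,0]],np.float32);print(cv2.minEnclosingCircle(Q))
print(get_state()["position"])
```

```text
481 312 327 165 201
((445.9994812011719, 416.3206481933594), (14.006875991821289, 37.686553955078125), 88.76465606689453) [445.6545 416.3144]
179.43418704274086 [13.8604182  37.11462916]
372
((435.6374816894531, 417.87188720703125), 24.08940887451172)
[0.45083645 0.41339467 0.20872837]
```

```bash
python3 -m pendant '{"twist":[[0,0,0.065],[0,0,0],[0,0,0],[0,0,0],[0,0,0],[0,0,0],[0,0,0],[0,0,0]],"offset":[[0,0,0],[0.005,0.003,0.02],[0,0,0.025],[0,0,0.03],[0,0,0.03],[0,0,0.025],[0,0,0.02],[0,0,0]],"claw":[0.05,0.05,0.05,0.05,0.05,0.05,0.05,0.05]}' 40
python3 -m pendant '{"twist":[[0,0,0],[0,0,0]],"offset":[[0,0,0],[0,0,0.02]],"claw":[0.05,0.05]}'
```

```text
time: 5.08
position: [0.4436, 0.4159, 0.0547]
tcp_rot: [-0.033, -3.135, 0.006]
wrist_force: [-0.5, 1.2, -0.8]
opening: 0.05
grip_force: 0.0
time: 5.25
position: [0.4478, 0.4193, 0.0434]
tcp_rot: [0.029, 3.134, 0.007]
wrist_force: [-0.1, 0.0, 0.9]
opening: 0.0498
grip_force: 0.0
```

```bash
python3 -m pendant '{"twist":[[0,0,0],[0,0,0],[0,0,0],[0,0,0],[0,0,0],[0,0,0],[0,0,0],[0,0,0]],"offset":[[0,0,0],[0,0,0],[0,0,0],[0,0,0],[0,0,0],[0,0,0],[0,0,0],[0,0,0]],"claw":[0.05,0.03,0.01,0.01,0.01,0.01,0.01,0.01]}' 40
python3 - <<'E'
from h import *
s=get_state();R=Ro.from_rotvec(s["tcp_rot"]).as_matrix();print(s["position"],np.degrees(np.arctan2(R[1,0],R[0,0])))
E
```

```text
time: 5.92
position: [0.4452, 0.4182, 0.0391]
tcp_rot: [0.025, 3.141, 0.0]
wrist_force: [-0.8, -1.2, 3.8]
opening: 0.0157
grip_force: 40.0
[0.44516476 0.41815206 0.03911286] 179.09089178927985
```

```bash
python3 -m pendant '{"twist":[[0,0,0],[0,0,0],[0,0,0],[0,0,0],[0,0,0],[0,0,0],[0,0,0]],"offset":[[0,0,-0.005],[0,0,-0.015],[0,0,-0.03],[0,0,-0.03],[0,0,-0.03],[0,0,-0.01],[0,0,0]],"claw":[0.01,0.01,0.01,0.01,0.01,0.01,0.01]}'
python3 -m pendant '{"twist":[[0,0,0],[0,0,0],[0,0,0],[0,0,0],[0,0,0],[0,0,0],[0,0,0],[0,0,0]],"offset":[[0.002,-0.025,0],[0.002,-0.035,0],[0.002,-0.04,0],[0.002,-0.04,0],[0.002,-0.04,0],[0.002,-0.04,0],[0.002,-0.04,0],[0.002,-0.035,0]],"claw":[0.01,0.01,0.01,0.01,0.01,0.01,0.01,0.01]}'
python3 -m pendant '{"twist":[[0,0,0],[0,0,0.1],[0,0,0.11],[0,0,0.11],[0,0,0.1],[0,0,0],[0,0,0],[0,0,0]],"offset":[[0.001,-0.024,0],[0,0,0],[0,0,0],[0,0,0],[0,0,0],[0,0,0],[0,0,0],[0,0,0]],"claw":[0.01,0.01,0.01,0.01,0.01,0.01,0.01,0.01]}'
python3 - <<'E'
from h import *
import pickle
s=get_state();R=Ro.from_rotvec(s["tcp_rot"]).as_matrix();print(R.round(3),s["position"],np.degrees(np.arctan2(R[1,0],R[0,0])),s["joints"])
c=cam("wrist");pickle.dump(c,open("w3.pkl","wb"));save(c,"w3.png")
print(proj(c,[.423,.0985,.05]))
E
```

```text
time: 6.5
position: [0.4457, 0.4187, 0.1608]
tcp_rot: [0.025, 3.138, 0.004]
wrist_force: [-0.4, -0.6, -3.6]
opening: 0.0154
grip_force: 40.0
time: 7.17
position: [0.4226, 0.1214, 0.1566]
tcp_rot: [-0.025, -3.138, 0.0]
wrist_force: [1.4, 0.7, -1.6]
opening: 0.0154
grip_force: 40.0
time: 7.83
position: [0.4224, 0.0994, 0.1577]
tcp_rot: [-0.674, -3.067, 0.001]
wrist_force: [1.1, 0.2, -2.8]
opening: 0.0155
grip_force: 40.0
[[-0.908  0.419 -0.002]
 [ 0.419  0.908  0.   ]
 [ 0.002 -0.001 -1.   ]] [0.42241658 0.09944409 0.15770029] 155.2008464605527 [-4.00965685e-02  1.64887940e-01  1.82844011e+00 -1.14959423e-05
  1.15006205e+00 -1.17806189e+00]
[315.51090364 194.24034934]
```

View pics/w3.png

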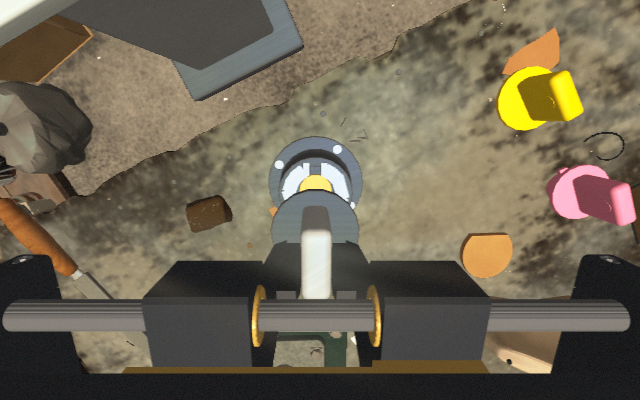

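The view shows the held post's flange at (315,225) in front of the socket top at (316,180), with the blade top at (316,265). I'll measure both in the tool frame.

Run:
```python
from h import *
import pickle
c=pickle.load(open("w3.pkl","rb"));im=c["img"].astype(int)
s=get_state();p=s["position"];R=Ro.from_rotvec(s["tcp_rot"]).as_matrix()
tool=lambda X:(R.T@(X-p)*1000).round(1)
zb=p[2]-.0391
m=im.min(2)
for v in (158,162,166,170): print(v,m[v,296:337].tolist())
print("col316",list(zip(range(130,200),m[130:200,316].tolist())))
for v in(215,225,235): print(v,m[v,262:282].tolist(),m[v,350:368].tolist())
save(c,"w3c.png",(260,125,370,250),5)
for uv in [(316,189)]: print(tool(onplane(c,*uv,zb+.025)),tool(onplane(c,*uv,zb+.031)))
```

```text
158 [47, 41, 47, 43, 45, 46, 44, 44, 44, 52, 69, 86, 93, 112, 114, 110, 116, 114, 111, 115, 113, 114, 118, 116, 114, 117, 108, 87, 72, 57, 49, 42, 46, 39, 46, 51, 42, 49, 46, 50, 56]
162 [75, 90, 105, 109, 114, 113, 113, 121, 124, 127, 125, 128, 127, 121, 119, 116, 121, 114, 119, 118, 119, 115, 116, 116, 117, 123, 127, 108, 102, 102, 103, 114, 117, 120, 116, 121, 121, 104, 70, 48, 46]
166 [118, 171, 229, 238, 210, 146, 102, 214, 237, 237, 236, 235, 233, 157, 99, 115, 118, 106, 99, 101, 98, 100, 101, 105, 92, 212, 236, 237, 236, 236, 236, 236, 233, 233, 236, 235, 208, 148, 121, 121, 116]
170 [236, 237, 239, 239, 239, 238, 238, 235, 234, 232, 233, 233, 229, 159, 109, 116, 120, 116, 115, 117, 117, 115, 115, 117, 98, 209, 236, 237, 237, 236, 233, 236, 235, 234, 236, 237, 234, 233, 234, 236, 236]
col316 [(130, 97), (131, 103), (132, 103), (133, 105), (134, 112), (135, 113), (136, 72), (137, 110), (138, 118), (139, 117), (140, 120), (141, 116), (142, 120), (143, 119), (144, 122), (145, 118), (146, 120), (147, 123), (148, 121), (149, 71), (150, 57), (151, 55), (152, 52), (153, 50), (154, 40
[... 450 characters left out ...]
, (193, 113), (194, 114), (195, 111), (196, 115), (197, 115), (198, 111), (199, 114)]
215 [121, 122, 115, 114, 110, 107, 103, 104, 105, 108, 97, 91, 76, 103, 114, 117, 116, 117, 117, 115] [113, 114, 118, 117, 118, 98, 105, 133, 138, 133, 135, 135, 136, 134, 135, 134, 132, 132]
225 [110, 113, 112, 108, 108, 108, 112, 114, 112, 89, 106, 119, 117, 120, 119, 117, 120, 116, 116, 116] [120, 117, 116, 120, 118, 118, 117, 117, 94, 96, 101, 104, 102, 109, 112, 113, 116, 117]
235 [109, 103, 105, 109, 107, 106, 105, 108, 109, 103, 113, 119, 124, 121, 121, 120, 119, 120, 123, 121] [116, 118, 122, 117, 118, 118, 116, 118, 101, 108, 110, 113, 111, 112, 113, 113, 115, 117]
[26.7 -0.2 14.1] [28.1 -0.1  8.1]
```

View pics/w3c.png

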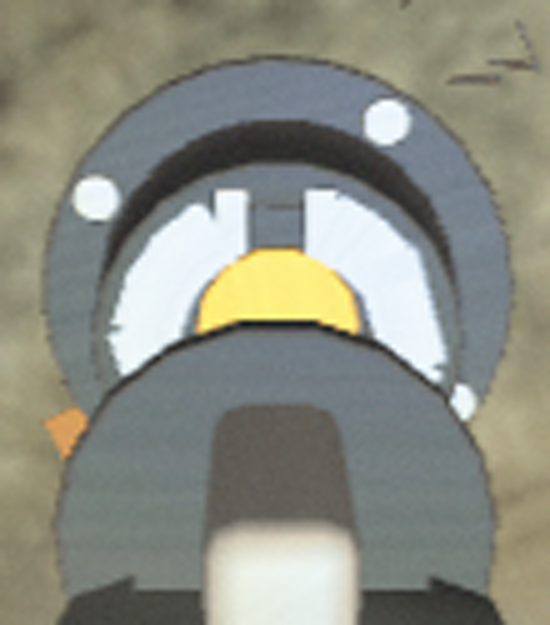

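Run:
```python
from h import *
import pickle
c=pickle.load(open("w3.pkl","rb"))
s=get_state();p=s["position"];R=Ro.from_rotvec(s["tcp_rot"]).as_matrix()
tool=lambda X:(R.T@(X-p)*1000).round(1)
zb=p[2]-.0391
T=lambda u,v,z:tool(onplane(c,u,v,z))
print("flange bottom edge",T(315.5,188.4,zb+.025),"top",T(315.5,190.6,zb+.031))
print("flange y",T(271.2,228,zb+.031),T(358,228,zb+.031))
print("socket rim x",T(315,156.8,.05),"slot",T(309,168,.05),T(320.6,168,.05),T(315,165.5,.05))
m=c["img"].min(2).astype(int)
# rim left/right edges at row 178
for v in(178,182): print(m[v,276:300].tolist(),m[v,336:362].tolist())
# plate yellow circle
hs=cv2.cvtColor(c["img"],cv2.COLOR_RGB2HSV)
y=(hs[:,:,0]>15)&(hs[:,:,0]<35)&(hs[:,:,1]>90)&(hs[:,:,2]>180)
ys,xs=np.nonzero(y[165:192,290:345]);print(xs.min()+290,xs.max()+290,ys.min()+165)
print("plate?",[T(315,ys.min()+164.5,z) for z in(.034,.05)])
print(R.T@np.array([.423-p[0],.0985-p[1],0]))
```

```text
flange bottom edge [27.1 -0.5 14.1] top [27.1 -0.5  8.1]
flange y [  2.3 -29.    8.1] [ 2.4 26.9  8.1]
socket rim x [ 34.9  -1.1 108. ] slot [ 24.5  -6.7 108. ] [ 24.5   4.1 108. ] [ 26.8  -1.1 108. ]
[120, 120, 122, 119, 87, 58, 87, 111, 111, 122, 196, 233, 238, 236, 240, 238, 239, 238, 237, 236, 236, 236, 234, 234] [233, 233, 232, 233, 233, 232, 232, 231, 173, 120, 118, 118, 108, 77, 88, 109, 118, 118, 116, 120, 120, 120, 120, 119, 121, 118]
[116, 117, 119, 94, 93, 110, 114, 115, 140, 221, 235, 237, 237, 237, 237, 237, 237, 236, 237, 235, 235, 236, 237, 237] [234, 235, 234, 236, 237, 239, 239, 237, 236, 177, 118, 119, 120, 118, 101, 102, 116, 120, 121, 122, 119, 121, 120, 118, 117, 118]
299 331 175
plate? [array([ 15.3,  -1.2, 124. ]), array([ 18.3,  -1.1, 108. ])]
[-7.91678329e-04 -6.83880331e-04 -5.76048708e-07]
```

Post and socket are aligned laterally, and the slot is parallel to the blade; the post needs about +0.8 mm along tool x. I'll descend to just above the mouth.

```bash
python3 -m pendant '{"twist":[[0,0,0],[0,0,0],[0,0,0],[0,0,0],[0,0,0],[0,0,0],[0,0,0],[0,0,0]],"offset":[[0.0008,0,0.015],[0,0,0.015],[0,0,0.015],[0,0,0.01],[0,0,0.005],[0,0,0],[0,0,0],[0,0,0]],"claw":[0.01,0.01,0.01,0.01,0.01,0.01,0.01,0.01]}'
python3 -m pendant '{"twist":[[0,0,0],[0,0,0],[0,0,0],[0,0,0],[0,0,0],[0,0,0],[0,0,0]],"offset":[[0,0,0.002],[0,0,0.002],[0,0,0.002],[0,0,0.002],[0,0,0.002],[0,0,0],[0,0,0]],"claw":[0.01,0.01,0.01,0.01,0.01,0.01,0.01]}'
```

```text
time: 8.55
position: [0.4226, 0.0997, 0.0992]
tcp_rot: [0.678, 3.066, 0.0]
wrist_force: [-0.4, 0.0, -2.7]
opening: 0.0151
grip_force: 40.0
time: 9.13
position: [0.4221, 0.0997, 0.0885]
tcp_rot: [-0.679, -3.067, 0.0]
wrist_force: [0.7, 0.3, -2.3]
opening: 0.0155
grip_force: 40.0
```

```bash
python3 -m pendant '{"twist":[[0,0,0],[0,0,0],[0,0,0],[0,0,0],[0,0,0],[0,0,0],[0,0,0]],"offset":[[0,0,0.002],[0,0,0.002],[0,0,0.002],[0,0,0.001],[0,0,0.001],[0,0,0],[0,0,0]],"claw":[0.01,0.01,0.01,0.01,0.01,0.01,0.01]}'
python3 -m pendant '{"twist":[[0,0,0],[0,0,0],[0,0,0],[0,0,0]],"offset":[[0,0,0.001],[0,0,0.001],[0,0,0],[0,0,0]],"claw":[0.01,0.01,0.01,0.01]}'
```

```text
time: 9.72
position: [0.4222, 0.0997, 0.0806]
tcp_rot: [-0.679, -3.067, 0.0]
wrist_force: [0.5, 0.4, -3.0]
opening: 0.0154
grip_force: 40.0
time: 10.05
position: [0.4221, 0.0998, 0.0786]
tcp_rot: [-0.679, -3.067, 0.0]
wrist_force: [0.4, 0.1, -2.6]
opening: 0.0156
grip_force: 40.0
```

```bash
python3 -m pendant '{"twist":[[0,0,0],[0,0,0],[0,0,0],[0,0,0]],"offset":[[0,0,0.001],[0,0,0.001],[0,0,0],[0,0,0]],"claw":[0.01,0.01,0.01,0.01]}'
python3 -m pendant '{"twist":[[0,0,0],[0,0,0],[0,0,0],[0,0,0]],"offset":[[0,0,0.001],[0,0,0.001],[0,0,0],[0,0,0]],"claw":[0.01,0.01,0.01,0.01]}'
```

```text
time: 10.38
position: [0.4222, 0.0998, 0.0766]
tcp_rot: [-0.679, -3.067, -0.0]
wrist_force: [0.2, 1.1, -2.2]
opening: 0.0154
grip_force: 40.0
time: 10.72
position: [0.4222, 0.0997, 0.0746]
tcp_rot: [-0.679, -3.067, 0.0]
wrist_force: [-0.1, 0.3, -2.7]
opening: 0.0153
grip_force: 40.0
```

The lugs are in the slots with no resistance. Next I'll press against the spring.

```bash
python3 -m pendant '{"twist":[[0,0,0],[0,0,0],[0,0,0],[0,0,0],[0,0,0],[0,0,0]],"offset":[[0,0,0.001],[0,0,0.001],[0,0,0.001],[0,0,0.001],[0,0,0],[0,0,0]],"claw":[0.01,0.01,0.01,0.01,0.01,0.01]}'
python3 -m pendant '{"twist":[[0,0,0],[0,0,0],[0,0,0],[0,0,0],[0,0,0],[0,0,0]],"offset":[[0,0,0.001],[0,0,0.001],[0,0,0.001],[0,0,0.001],[0,0,0],[0,0,0]],"claw":[0.01,0.01,0.01,0.01,0.01,0.01]}'
```

```text
time: 11.22
position: [0.4224, 0.0997, 0.0708]
tcp_rot: [0.679, 3.067, 0.0]
wrist_force: [-0.7, -0.4, 3.5]
opening: 0.0152
grip_force: 40.0
time: 11.72
position: [0.4224, 0.0997, 0.0667]
tcp_rot: [0.679, 3.067, 0.0]
wrist_force: [-0.1, -0.8, 6.1]
opening: 0.0155
grip_force: 40.0
```

```bash
python3 -m pendant '{"twist":[[0,0,0],[0,0,0],[0,0,0],[0,0,0],[0,0,0]],"offset":[[0,0,0.001],[0,0,0.001],[0,0,0],[0,0,0],[0,0,0]],"claw":[0.01,0.01,0.01,0.01,0.01]}'
python3 -m pendant '{"twist":[[0,0,0],[0,0,0],[0,0,0]],"offset":[[0,0,0.0007],[0,0,0],[0,0,0]],"claw":[0.01,0.01,0.01]}'
```

```text
time: 12.13
position: [0.4225, 0.0997, 0.0649]
tcp_rot: [0.679, 3.067, 0.0]
wrist_force: [-0.4, -0.0, 7.3]
opening: 0.0153
grip_force: 40.0
time: 12.38
position: [0.4225, 0.0997, 0.0643]
tcp_rot: [0.679, 3.066, 0.0]
wrist_force: [-1.9, -1.3, 9.4]
opening: 0.0152
grip_force: 40.0
```

```bash
python3 -m pendant '{"twist":[[0,0,0.05],[0,0,0.05],[0,0,0.05],[0,0,0.05],[0,0,0],[0,0,0]],"offset":[[0,0,0],[0,0,0],[0,0,0],[0,0,0],[0,0,0],[0,0,0]],"claw":[0.01,0.01,0.01,0.01,0.01,0.01]}'
python3 -c "
from h import *
s=get_state();R=Ro.from_rotvec(s['tcp_rot']).as_matrix();print(np.degrees(np.arctan2(R[1,0],R[0,0])),s['torque'],s['wrist_force'])"
```

```text
time: 12.88
position: [0.4226, 0.0999, 0.0643]
tcp_rot: [0.982, 2.983, 0.001]
wrist_force: [-1.4, -0.5, 6.4]
opening: 0.0155
grip_force: 40.0
143.55422634374116 [0.15240432 0.005672   0.0477027 ] [-1.44687516 -0.4628783   6.39907616]
```

Turning freely, so I'll continue in small batches.

```bash
python3 -m pendant '{"twist":[[0,0,0.06],[0,0,0.06],[0,0,0.06],[0,0,0.06],[0,0,0.06],[0,0,0],[0,0,0]],"offset":[[0,0,0],[0,0,0],[0,0,0],[0,0,0],[0,0,0],[0,0,0],[0,0,0]],"claw":[0.01,0.01,0.01,0.01,0.01,0.01,0.01]}'
python3 -c "
from h import *
s=get_state();R=Ro.from_rotvec(s['tcp_rot']).as_matrix();print(np.degrees(np.arctan2(R[1,0],R[0,0])),s['torque'])"
python3 -m pendant '{"twist":[[0,0,0.06],[0,0,0.06],[0,0,0.06],[0,0,0.06],[0,0,0.06],[0,0,0],[0,0,0]],"offset":[[0,0,0],[0,0,0],[0,0,0],[0,0,0],[0,0,0],[0,0,0],[0,0,0]],"claw":[0.01,0.01,0.01,0.01,0.01,0.01,0.01]}'
python3 -c "
from h import *
s=get_state();R=Ro.from_rotvec(s['tcp_rot']).as_matrix();print(np.degrees(np.arctan2(R[1,0],R[0,0])),s['torque'])"
```

```text
time: 13.47
position: [0.4228, 0.0999, 0.0643]
tcp_rot: [1.417, 2.802, 0.002]
wrist_force: [0.3, 1.3, 7.5]
opening: 0.0152
grip_force: 40.0
126.36051944387441 [ 0.14506941 -0.15189245 -0.03313794]
time: 14.05
position: [0.4229, 0.0999, 0.0644]
tcp_rot: [1.82, 2.559, 0.002]
wrist_force: [0.7, 0.6, 7.2]
opening: 0.0158
grip_force: 40.0
109.16621784183216 [ 0.19024629 -0.19841723 -0.08023137]
```

```bash
python3 -m pendant '{"twist":[[0,0,0.06],[0,0,0.06],[0,0,0.06],[0,0,0.06],[0,0,0.06],[0,0,0],[0,0,0]],"offset":[[0,0,0],[0,0,0],[0,0,0],[0,0,0],[0,0,0],[0,0,0],[0,0,0]],"claw":[0.01,0.01,0.01,0.01,0.01,0.01,0.01]}'
python3 -c "
from h import *
s=get_state();R=Ro.from_rotvec(s['tcp_rot']).as_matrix();print(np.degrees(np.arctan2(R[1,0],R[0,0])),s['torque'])"
python3 -m pendant '{"twist":[[0,0,0.04],[0,0,0.04],[0,0,0.04],[0,0,0],[0,0,0]],"offset":[[0,0,0],[0,0,0],[0,0,0],[0,0,0],[0,0,0]],"claw":[0.01,0.01,0.01,0.01,0.01]}'
python3 -c "
from h import *
s=get_state();R=Ro.from_rotvec(s['tcp_rot']).as_matrix();print(np.degrees(np.arctan2(R[1,0],R[0,0])),s['torque'])"
```

```text
time: 14.63
position: [0.423, 0.0999, 0.0644]
tcp_rot: [2.182, 2.258, 0.003]
wrist_force: [0.9, 1.5, 6.9]
opening: 0.0151
grip_force: 40.0
91.97996980907237 [ 0.10684459 -0.2378614  -0.05118198]
time: 15.05
position: [0.4231, 0.0998, 0.0644]
tcp_rot: [2.313, 2.124, 0.003]
wrist_force: [1.0, 0.8, 8.5]
opening: 0.0152
grip_force: 40.0
85.11345445167733 [ 0.08037585 -0.25520768  0.04614818]
```

```bash
for i in 1; do python3 -m pendant '{"twist":[[0,0,0.03],[0,0,0.03],[0,0,0],[0,0,0]],"offset":[[0,0,0],[0,0,0],[0,0,0],[0,0,0]],"claw":[0.01,0.01,0.01,0.01]}'; done
python3 -c "
from h import *
s=get_state();R=Ro.from_rotvec(s['tcp_rot']).as_matrix();print(np.degrees(np.arctan2(R[1,0],R[0,0])),s['torque'])"
python3 -m pendant '{"twist":[[0,0,0.03],[0,0,0.02],[0,0,0],[0,0,0]],"offset":[[0,0,0],[0,0,0],[0,0,0],[0,0,0]],"claw":[0.01,0.01,0.01,0.01]}'
python3 -c "
from h import *
s=get_state();R=Ro.from_rotvec(s['tcp_rot']).as_matrix();print(np.degrees(np.arctan2(R[1,0],R[0,0])),s['torque'])"
```

```text
time: 15.38
position: [0.4231, 0.0999, 0.0644]
tcp_rot: [2.376, 2.053, 0.003]
wrist_force: [1.9, 0.5, 7.5]
opening: 0.0155
grip_force: 40.0
81.68070364802585 [ 0.04952886 -0.31875187 -0.01610263]
time: 15.72
position: [0.4231, 0.0998, 0.0644]
tcp_rot: [2.426, 1.994, 0.003]
wrist_force: [-0.0, 0.4, 7.2]
opening: 0.0155
grip_force: 40.0
78.82227705525663 [ 0.05055755 -0.27501056 -0.02595808]
```

```bash
python3 -m pendant '{"twist":[[0,0,0.015],[0,0,0.015],[0,0,0],[0,0,0]],"offset":[[0,0,0],[0,0,0],[0,0,0],[0,0,0]],"claw":[0.01,0.01,0.01,0.01]}' >/dev/null
python3 -c "
from h import *
s=get_state();R=Ro.from_rotvec(s['tcp_rot']).as_matrix();print(np.degrees(np.arctan2(R[1,0],R[0,0])),s['torque'],s['wrist_force'])"
python3 -m pendant '{"twist":[[0,0,0.015],[0,0,0.015],[0,0,0],[0,0,0]],"offset":[[0,0,0],[0,0,0],[0,0,0],[0,0,0]],"claw":[0.01,0.01,0.01,0.01]}' >/dev/null
python3 -c "
from h import *
s=get_state();R=Ro.from_rotvec(s['tcp_rot']).as_matrix();print(np.degrees(np.arctan2(R[1,0],R[0,0])),s['torque'],s['wrist_force'])"
```

```text
77.14134217020516 [ 0.09425707 -0.17619139  0.26304111] [0.73146597 0.73606027 7.50611567]
75.46878298662024 [ 0.11859819 -0.17219083  0.60991196] [0.49649631 1.3883829  7.70034721]
```

The stop is felt at about 78°. I'll back off about 0.08 rad to the notch middle and let the post up.

```bash
python3 -m pendant '{"twist":[[0,0,-0.04],[0,0,-0.04],[0,0,0],[0,0,0],[0,0,0],[0,0,0],[0,0,0],[0,0,0]],"offset":[[0,0,0],[0,0,0],[0,0,0],[0,0,-0.001],[0,0,-0.001],[0,0,-0.001],[0,0,0],[0,0,0]],"claw":[0.01,0.01,0.01,0.01,0.01,0.01,0.01,0.01]}'
python3 -m pendant '{"twist":[[0,0,0],[0,0,0],[0,0,0],[0,0,0]],"offset":[[0,0,-0.001],[0,0,-0.001],[0,0,0],[0,0,0]],"claw":[0.01,0.01,0.01,0.01]}'
python3 -c "
from h import *
s=get_state();R=Ro.from_rotvec(s['tcp_rot']).as_matrix();print(np.degrees(np.arctan2(R[1,0],R[0,0])),s['torque'],s['wrist_force'])"
```

```text
time: 17.05
position: [0.4229, 0.0998, 0.0673]
tcp_rot: [2.406, 2.018, 0.002]
wrist_force: [0.5, 0.8, 4.3]
opening: 0.0149
grip_force: 40.0
time: 17.38
position: [0.4226, 0.0998, 0.0691]
tcp_rot: [2.407, 2.018, 0.001]
wrist_force: [2.3, -0.0, 3.8]
opening: 0.0154
grip_force: 40.0
79.97165619307961 [ 0.03165893 -0.57060796  0.01254623] [ 2.28290755 -0.0398388   3.75050462]
```

The post is now 2 mm into the notch. I'll raise it a little more until the force reverses, then release.

```bash
python3 -m pendant '{"twist":[[0,0,0],[0,0,0],[0,0,0],[0,0,0]],"offset":[[0,0,-0.0005],[0,0,-0.0005],[0,0,0],[0,0,0]],"claw":[0.01,0.01,0.01,0.01]}'
python3 -m pendant '{"twist":[[0,0,0],[0,0,0],[0,0,0],[0,0,0]],"offset":[[0,0,-0.0007],[0,0,0],[0,0,0],[0,0,0]],"claw":[0.01,0.01,0.01,0.01]}'
python3 -c "
from h import *
s=get_state();R=Ro.from_rotvec(s['tcp_rot']).as_matrix();print(np.degrees(np.arctan2(R[1,0],R[0,0])),s['torque'],s['wrist_force'])"
```

```text
time: 17.72
position: [0.4224, 0.0998, 0.0699]
tcp_rot: [2.407, 2.019, 0.001]
wrist_force: [3.1, -0.0, 3.1]
opening: 0.0153
grip_force: 40.0
time: 18.05
position: [0.4221, 0.0999, 0.0701]
tcp_rot: [-2.407, -2.018, -0.0]
wrist_force: [5.0, 2.1, -4.9]
opening: 0.0156
grip_force: 40.0
79.9634587181355 [ 0.2311856  -1.22987843  0.00431703] [ 5.04425484  2.1222024  -4.92700044]
```

```bash
python3 -m pendant '{"twist":[[0,0,0],[0,0,0],[0,0,0],[0,0,0],[0,0,0],[0,0,0],[0,0,0],[0,0,0]],"offset":[[0,0,0],[0,0,0],[0,0,0],[0,0,0],[0,0,0],[0,0,0],[0,0,0],[0,0,0]],"claw":[0.03,0.05,0.05,0.05,0.05,0.05,0.05,0.05]}'
python3 -m pendant '{"twist":[[0,0,0],[0,0,0],[0,0,0],[0,0,0],[0,0,0],[0,0,0],[0,0,0],[0,0,0]],"offset":[[0,0,-0.01],[0,0,-0.02],[0,0,-0.03],[0,0,-0.03],[0,0,-0.03],[0,0,-0.02],[0,0,0],[0,0,0]],"claw":[0.05,0.05,0.05,0.05,0.05,0.05,0.05,0.05]}'
python3 - <<'E'
from h import *
a=cam("side");b=cam("wrist");sc=cam("scene")
x=cv2.resize(a["img"][195:275,240:330],(400,356),interpolation=2)
y=cv2.resize(b["img"][100:278,220:420],(400,356),interpolation=2)
cv2.imwrite("pics/fin.png",np.hstack([x,y])[:,:,::-1])
print(get_state()["position"],proj(b,[.423,.0985,.109]),proj(a,[.423,.0985,.05]))
E
```

```text
time: 18.72
position: [0.4221, 0.0997, 0.0706]
tcp_rot: [-2.407, -2.019, 0.0]
wrist_force: [-0.1, -0.2, -0.3]
opening: 0.05
grip_force: 0.0
time: 19.38
position: [0.4223, 0.0998, 0.2108]
tcp_rot: [2.406, 2.018, 0.002]
wrist_force: [-0.1, -0.7, -1.3]
opening: 0.0499
grip_force: 0.0
[0.42155048 0.0997388  0.20927932] [316.78724401 196.2801474 ] [282.21005477 237.51265292]
```

View pics/fin.png

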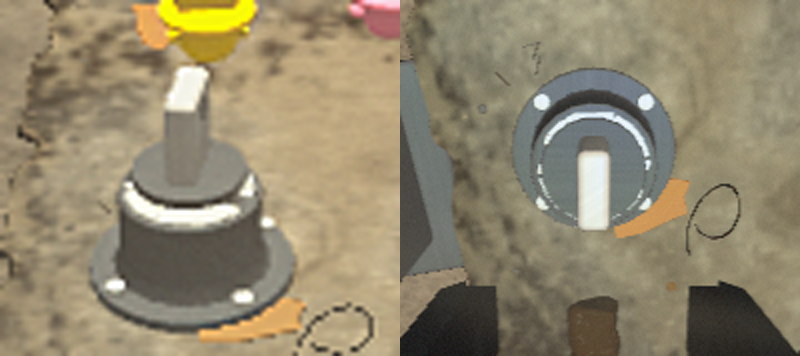

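The post stands upright in the socket with its flange a few mm above the face. The pull-up was resisted, so it is locked; handing in.

```bash
python3 -c "
from h import *
print(close_job())"
```

```text
the job is handed in; nothing more can be done
None
```

The steel last post is locked in the bayonet socket, upright and let go, and the job is handed in after about 20 s of the 72 s allowed; the hand-in gave no verdict.

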